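Open the ratchet shelf stop in the shower niche

TASK

The sliding jaw of the ratchet shelf stop in the niche hems in the shampoo bottle. Press the spring release plate in the top of the jaw down with a fingertip and, keeping it pressed, push the jaw back along its bar, away from the bottle, until it is fully home against the block at the end of the bar; then let the release spring up again and move clear. Only press and push: do not force the mechanism, pick nothing up, and leave the bottle, soap dish, pumice stone and nail brush standing where they are.

Things in the scene. Friction and masses are not known exactly. Their poses are not given: they have to be found in the camera images.
- rail: The fixed shelf stop. Its steel bar, 18 mm wide, top 42 mm above the ledge, lies along body y, teeth underneath. Origin on the ledge under the bar's middle; z up, +y the way the jaw opens, +x the side of the bar away from the bottle. At y = -150 mm an aluminium end plate 85 mm high (x -100 to +25 mm); at y = +157 mm begins the grey end block, 50 mm high. Its yaw varies; it never moves.
- stop (a joint): Travel of the sliding jaw along the bar, m: 0 closed beside the bottle, 0.130 fully home, meeting the end block. Starts between 0 and 0.05. Sliding friction about 4 N. With the release up the ratchet blocks movement to larger values (after up to 8 mm of play) but lets the jaw move to smaller ones. The jaw is a grey carriage over the bar, 44 mm wide, top at 52 mm, with a plate, a lip and the release.
- release (a joint): How far the release plate is pressed down, in m: 0 up, 0.008 fully down against its stop. The spring needs about 2 N to start and 5.5 N fully down; the ratchet is free beyond 0.005 and locks again when the plate springs up.
- release_top (a point): Middle of the upper face of the release plate, a flat steel plate 38 mm (across the bar) by 42 mm (along it), standing 64 mm above the ledge when up, 56 mm when fully down. It travels with the jaw.
- lip_face (a point): Middle of the top edge of the push lip's face: an upright grey wall, 44 mm wide, 8 mm thick, across the bar at the opening (+y) end of the release plate, top 87 mm above the ledge. The face looks to the release plate and lies 23 mm from the plate's middle; a finger standing on the plate pushes the jaw open against it. Travels with the jaw.
- jaw_plate (a point): Middle of the top edge of the jaw's aluminium plate, which faces the bottle: 125 mm across the bar (rail x -100 to +25 mm), 8 mm thick, top 86 mm above the ledge, its side towards the release plate 62 mm from that plate's middle. Travels with the jaw.
- bottle: Closed teal shampoo bottle, 60 mm across, 160 mm high, standing upright on the ledge on the -x side of the bar, between the end plate and the jaw's plate. Origin at the centre of its underside. Leave alone.
- soap_dish: White ceramic soap dish with a bar of soap, 85 x 120 x 29 mm, on the +x side of the bar. Origin at the centre of its underside. Leave alone.
- pumice: Grey pumice stone, 50 x 85 x 32 mm, on the -x side of the bar. Origin at the centre of its underside. Leave alone.
- nail_brush: Stainless steel nail brush with a small bow handle, 40 x 90 x 44 mm, beyond the end plate on the -y side. Origin at the centre of its underside. Leave alone.

How it is judged (in metres and radians):
On the way, in this order (a step that is already met when the one before it is completed fails the run):
1. the release plate is pressed down (more than 5 mm) while the jaw is still well short of the end (value of joint release above 0.005 m and value of joint stop below 0.08 m), for 0.1 s.
2. the jaw is pushed fully back to the end block (value of joint stop above 0.122 m), for 0.2 s.
At the end, for the whole second after the job is handed in: The jaw is home within 8 mm of the end block (joint above 0.122), the release has sprung up (below 2.5 mm), the bottle is upright, and the bottle, soap dish, pumice and nail brush are within 20 mm of where they began (value of joint stop above 0.122 m and value of joint release below 0.0025 m and angle between bottle's own z axis and vertical below 0.1 rad and distance of each of bottle, soap_dish, pumice, nail_brush from where it was at the start of the episode below 0.02 m); the robot touches nothing.
It fails at once if the shampoo bottle is shifted more than 20 mm, lifted or knocked over (distance of bottle from where it was at the start of the episode above 0.02 m or angle between bottle's own z axis and vertical above 0.3 rad).
It fails at once if the soap dish is shifted more than 20 mm, lifted or knocked over (distance of soap_dish from where it was at the start of the episode above 0.02 m or angle between soap_dish's own z axis and vertical above 0.3 rad).
It fails at once if the pumice stone is shifted more than 20 mm, lifted or knocked over (distance of pumice from where it was at the start of the episode above 0.02 m or angle between pumice's own z axis and vertical above 0.3 rad).
It fails at once if the nail brush is shifted more than 20 mm, lifted or knocked over (distance of nail_brush from where it was at the start of the episode above 0.02 m or angle between nail_brush's own z axis and vertical above 0.3 rad).
It fails at once if the stop is forced: the robot pushes on it with more than 60 N (contact force between any of the arm, the fingers and rail above 60 N).
It also fails if it takes over 38 s, if anything falls off the work surface, if the arm or the gripper's body presses on something with over 40 N, if the wrist force passes 120 N, or if a joint passes its speed limit or range.

ROBOT

A 6-joint arm with a two-finger parallel gripper is mounted at the origin on the work surface. World frame = base frame: x ahead of the robot, y to its left, z up, the work surface at z = 0. Lengths are in m, angles in degrees, forces in N, time in s.
With the tool pointing down it reaches from about 0.275 to 0.75 m from the base axis. Payload 10.2 kg.
Tool frame: the origin (TCP) lies at the very end of the fingers, on their centre line; the grasp point (between the pads) lies 19 mm behind it; z points along the fingers, y is the line along which they close (so a half turn about z gives the same grasp; the last joint's range is limited). The gripper opens to 85 mm and grips with 20 to 120 N. Pads are 22 mm wide; open, the fingers measure 114 mm over their backs; the gripper's body (76 mm by 85 mm) begins 54 mm behind the grasp point. The pads swing forward as they close: fully open they stand 13 mm farther back than shut.
Start: joints at [-86.654, 17.928, 85.812, -0, 76.261, -12.8], TCP at [0.146, -0.504, 0.231] pointing down, gripper open.
Joint ranges: [-168.41, 168.41], [-55.51, 124.54], [10.69, 146.95], [-70.63, 250.63], [1, 178], [-165.06, 165.06]. Speed limits (degrees/s): [136.94, 136.94, 172.46, 180, 180, 180].

INTERFACE

Orientations are given as a 3x3 rotation matrix whose columns are the frame's x, y, z axes.
In Python, from rig import env gives the robot as it stands. The module is installed in compiled form; this text tells all that it offers.
- The arm moves only by the tool drive_tool, never from a script. Its argument "rows" is a list of rows, each a list of 7 numbers: the shift along the tool's x, y, z in m, then the turn, a rotation vector about the tool's x, y, z in rad, then the closure, from 0 (fully open) to 1 (shut). A call has 1 to 20 rows; each row shifts and turns the commanded pose from where the row before left it, along the tool's axes as they then stand; what a row does not reach is not made up. A row lasts 1/8 s, in which the tool goes at most 62.5 mm and 10.7 degrees, less where a joint would pass 70% of its speed; a pose out of reach is approached as far as the arm can. A call is refused whole if a number of a shift passes 0.0625 or a number of a turn 0.188, either way. A call with a gripper value outside its range is refused whole. The fingers move at their own pace and stop on an object; "newtons" is the grip in N (left out, the last holds). Time passes only in rows, so rows that do not move let the fingers close. It gives the time, the measured TCP pose, the force, the opening and the grip force at its end, in the units of the state.
- env.observe(): the state, without advancing time (a new reading comes with each control period).
- env.camera(name): name is "scene" or "side" or "wrist"; returns (picture, depth): 480x640x3 uint8, red, green, blue; 480x640 float32, m along the optical axis (not along the pixel's ray), 0 where there is no reading.
- env.camera_params(name): a dict with "camera_matrix" (3x3 intrinsics, pixels), "R" (3x3) and "t" (3): a world point X has camera coordinates R X + t; the wrist camera has in their place "T_tool_cam" (4x4, takes a point from camera to tool coordinates, whose origin is the TCP and whose axes are the flange's). Camera axes: x right, y down, z forward; pixel columns grow to the right and rows downward; lengths in m; the calibration is good to about 2 mm. A picture is of the moment at which its call begins: read the wrist's pose just before it. camera_params takes no time and is no camera call.
- env.hand_in(): hands the job in; it is judged then, once.
The state is a dict: "time_s": time; "joint_positions": joint angles; "joint_velocities": joint speeds; "joint_efforts": joint torques, N m; "eef_pos": TCP position; "ee_rot": TCP orientation; "force": force on the tool from outside, world axes, zero at the start; "torque": the same for the moment, N m; "opening": finger opening in m; "gripper_force": force on a finger pad.
Only numpy, scipy, OpenCV 4.12 (cv2) and the standard library are available. Lean on these libraries where they do the work, as an engineer would, in place of code of your own. Each camera call takes 0.05 s, during which the arm holds its last target. There are 200 camera calls.

## Working session

There is one attempt and no reset: what is moved stays moved. The work goes in short steps, Python scripts to look and compute and a tool call to move; the robot and the scene stay as the last step left them, time stands still between calls to the robot, and variables do not carry over. Pictures are saved under pics/ and viewed, at most 10 in all, crops included, and the job is handed in when it is done.

Besides the shell and the picture viewer there is one more tool, called after "Request:" as name([rows], argument=value, ...), one row to a line, values as JSON. drive_tool: Moves the arm, as the interface text tells. Its arguments: {"type":"object","properties":{"rows":{"type":"array","items":{"type":"array","items":{"type":"number"}}},"newtons":{"type":"number"}},"required":["rows"]}

```bash
mkdir -p pics
cat > h.py <<'E'
import numpy as np,cv2
from rig import env
def grab(n):
    s=env.observe(); im,d=env.camera(n); p=env.camera_params(n)
    np.savez(f'/tmp/{n}.npz',im=im,d=d,R0=np.array(s['ee_rot']),p0=np.array(s['eef_pos']),**{k:np.array(v) for k,v in p.items()})
    return im,d
def world(n,u,v,z=None,d=None):
    q=np.load(f'/tmp/{n}.npz'); K=q['camera_matrix']
    if d is None: d=q['d'][int(v),int(u)]
    r=np.linalg.inv(K)@[u,v,1]
    if n=='wrist':
        T=q['T_tool_cam']; A=q['R0']@T[:3,:3]; o=q['R0']@T[:3,3]+q['p0']
    else: A=q['R'].T; o=-A@q['t']
    if z is not None: d=(z-o[2])/(A@r)[2]
    return o+A@r*d
E
python3 - <<'E'
from h import *
s=env.observe(); print(s)
for n in ['scene','side','wrist']:
    im,d=grab(n); cv2.imwrite(f'pics/{n}0.png',im[:,:,::-1])
E
```

```text
{'time_s': 0.0, 'joint_positions': array([-8.66517948e+01,  1.79583621e+01,  8.58549622e+01,  8.18061673e-04,
        7.62605993e+01, -1.28017321e+01]), 'joint_velocities': array([ 0.02806216,  0.08950829, -0.00767562, -0.08312299,  0.04746075,
        0.03945017]), 'joint_efforts': array([-4.90345002e-06, -4.12262464e+01, -2.59742564e+01, -1.92603352e-04,
        4.16200128e-03, -1.46199307e-05]), 'eef_pos': array([ 0.14598956, -0.50402097,  0.23073848]), 'ee_rot': array([[ 9.60538045e-01,  2.78148629e-01, -6.15077369e-05],
       [ 2.78148474e-01, -9.60537227e-01,  1.28881810e-03],
       [ 2.99402517e-04, -1.25506711e-03, -9.99999168e-01]]), 'force': array([0.37781578, 1.07999248, 0.16346762]), 'torque': array([-0.00706819, -0.04505557,  0.01442421]), 'gripper_force': 0.0, 'opening': 0.08550655305178412}
```

View pics/scene0.png

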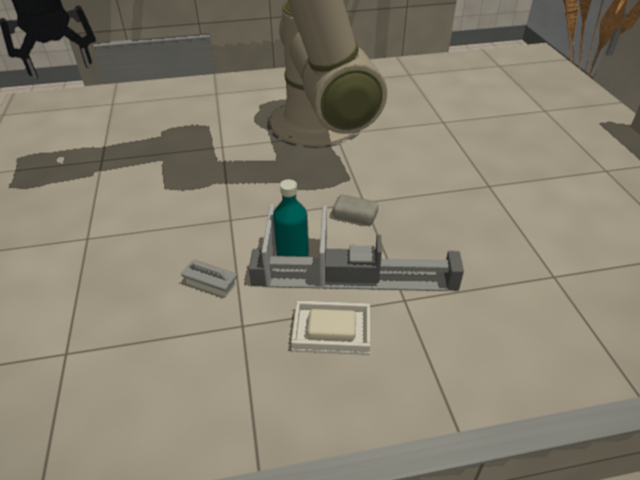

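View pics/side0.png

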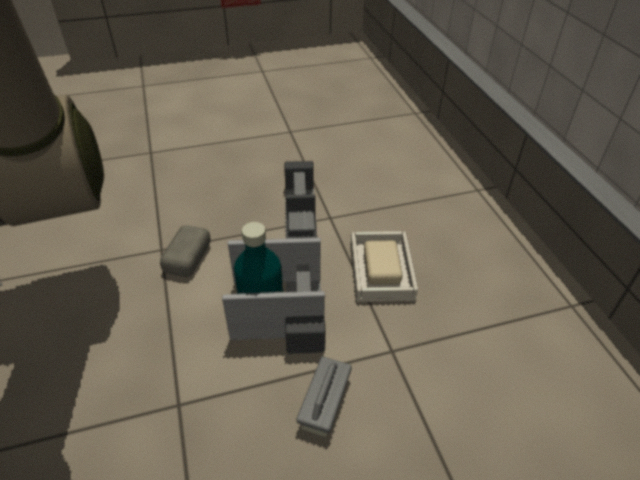

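View pics/wrist0.png

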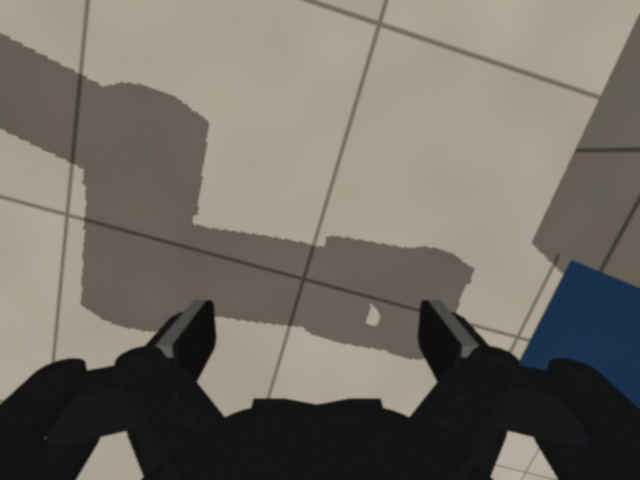

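The scene view shows the rail running left to right: end plate near (268,245), jaw plate (323,245), release plate (362,252), lip (379,255) and end block (454,270). The bottle is at (290,225), the soap dish at (332,327), the pumice at (355,210) and the nail brush at (209,278). The side view looks along the bar. The wrist camera sees only floor.

Run:
```python
from h import *
q=np.load('/tmp/scene.npz'); im=q['im']
c=cv2.resize(im[195:295,310:470,::-1],None,fx=5,fy=5,interpolation=cv2.INTER_CUBIC); cv2.imwrite('pics/crop1.png',c)
for u,v in [(362,252),(323,210),(379,238),(454,254),(332,324),(355,210),(209,278),(289,187),(400,290),(410,265),(268,210)]:
    print(u,v,world('scene',u,v).round(4))
```

```text
362 252 [ 0.5541 -0.023   0.066 ]
323 210 [ 0.4556 -0.0693  0.0858]
379 238 [0.55   0.0061 0.0883]
454 254 [0.5747 0.1336 0.0501]
332 324 [ 0.6653 -0.0978  0.0301]
355 210 [0.4034 0.0034 0.0327]
209 278 [ 0.5266 -0.28    0.03  ]
289 187 [ 0.4805 -0.1297  0.1628]
400 290 [ 5.923e-01  3.740e-02 -1.000e-04]
410 265 [0.5787 0.055  0.0435]
268 210 [ 0.3315 -0.1579  0.003 ]
```

View pics/crop1.png

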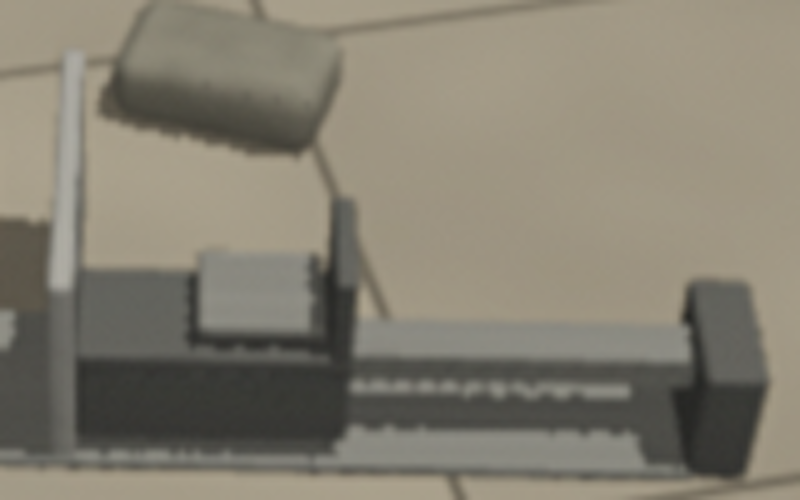

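The enlarged crop (scale 5, offset 310,195) shows the release plate with corners at (203,255), (308,255), (312,333) and (197,333). The lip top is at (344,200–285), the jaw plate's top edge runs from (74,52) to (62,290), and the end block's top is (692–765, 281–385).

Run:
```python
from h import *
w=lambda x,y,z:world('scene',310+(x-2)/5,195+(y-2)/5,z=z)
P=[w(x,y,.064) for x,y in [(203,253),(310,253),(313,333),(197,333)]]
for p in P: print('rel',p.round(4))
print('mid',np.mean(P,0).round(4))
print('sizes',[np.linalg.norm(P[i]-P[(i+1)%4]).round(4) for i in range(4)])
for n,x,y,z in [('jp-far',74,52,.086),('jp-near',62,290,.086),('lipL',333,285,.087),('lipR',356,285,.087),('lipfar',344,199,.087),('blkTL',692,281,.05),('blkBL',700,385,.05),('bar1t',380,321,.042),('bar1b',380,359,.042),('bar2t',680,327,.042),('bar2b',680,361,.042)]:
    print(n,w(x,y,z).round(4))
# depth cloud per height band
for n in ['scene','side']:
    q=np.load(f'/tmp/{n}.npz');d=q['d'];v,u=np.mgrid[:480,:640]
    c=np.stack([u*d,v*d,d],-1)@np.linalg.inv(q['camera_matrix']).T
    X=(c-q['t'])@q['R']
    m=(d>0)&(X[...,0]>.4)&(X[...,0]<.75)&(X[...,1]>-.25)&(X[...,1]<.2)
    for nm,a,b,ex in [('bar',.039,.045,(X[...,1]>.02)&(X[...,1]<.11)),('rel',.061,.0675,(X[...,0]>.53)&(X[...,1]>-.06)&(X[...,1]<.0)),('plates',.083,.089,X[...,1]>-9)]:
        k=m&(X[...,2]>a)&(X[...,2]<b)&ex; Y=X[k]
        if len(Y)<5: print(n,nm,'few');continue
        print(n,nm,len(Y),Y.mean(0).round(4),Y.min(0).round(3),Y.max(0).round(3))
        if nm=='bar': 
            f=np.polyfit(Y[:,1],Y[:,0],1); print('dx/dy',f)
```

```text
rel [ 0.5317 -0.0377  0.064 ]
rel [ 0.5391 -0.0022  0.064 ]
rel [ 0.5769 -0.0115  0.064 ]
rel [ 0.5691 -0.0487  0.064 ]
mid [ 0.5542 -0.025   0.064 ]
sizes [np.float64(0.0363), np.float64(0.0389), np.float64(0.0381), np.float64(0.039)]
jp-far [ 0.4425 -0.0641  0.086 ]
jp-near [ 0.5627 -0.0925  0.086 ]
lipL [ 0.5794 -0.0068  0.087 ]
lipR [5.809e-01 4.000e-04 8.700e-02]
lipfar [0.5397 0.008  0.087 ]
blkTL [0.5651 0.1266 0.05  ]
blkBL [0.6128 0.111  0.05  ]
bar1t [0.5543 0.0196 0.042 ]
bar1b [0.5721 0.0144 0.042 ]
bar2t [0.578  0.1186 0.042 ]
bar2b [0.5936 0.1127 0.042 ]
scene bar 488 [0.5748 0.0653 0.0425] [0.553 0.02  0.039] [0.595 0.11  0.045]
dx/dy [0.23549104 0.5594091 ]
scene rel 422 [ 0.5552 -0.0224  0.0645] [ 0.532 -0.046  0.061] [ 0.581 -0.     0.067]
scene plates 638 [ 0.5042 -0.1072  0.086 ] [ 0.418 -0.187  0.083] [0.581 0.011 0.089]
side bar 212 [0.5764 0.0847 0.0413] [0.563 0.058 0.039] [0.591 0.11  0.044]
dx/dy [0.20307064 0.55921871]
side rel 558 [ 0.5522 -0.0231  0.0633] [ 0.53  -0.049  0.061] [ 0.578 -0.     0.067]
side plates 1076 [ 0.4944 -0.12    0.0849] [ 0.417 -0.188  0.083] [0.578 0.011 0.089]
```

The plate measures out consistently: z is 0.064, its middle is about (0.554, −0.0235), and the rail +y direction is about (0.228, 0.974). Next I turn the tool so its y axis lies along the bar, close the fingers, and fly above the plate.

Request:
drive_tool([
  [0,0,0,0,0,0.128,1],
  [0,0,0,0,0,0.128,1],
  [0,0,0,0,0,0.128,1],
  [0,0,0,0,0,0.128,1],
  [0.0206,-0.04,0,0,0,0,1],
  [0.0206,-0.04,0,0,0,0,1],
  [0.0206,-0.04,0,0,0,0,1],
  [0.0206,-0.04,0,0,0,0,1],
  [0.0206,-0.04,0,0,0,0,1],
  [0.0206,-0.04,0,0,0,0,1],
  [0.0206,-0.04,0,0,0,0,1],
  [0.0206,-0.04,0,0,0,0,1],
  [0.0206,-0.04,0,0,0,0,1],
  [0.0206,-0.04,0,0,0,0,1],
  [0.0206,-0.04,0,0,0,0,1],
  [0.0206,-0.04,0,0,0,0,1],
  [0.0206,-0.04,0,0,0,0,1],
  [0.0206,-0.04,0,0,0,0,1],
  [0,0,0,0,0,0,1],
  [0,0,0,0,0,0,1],
], newtons=40)

```text
time_s: 2.65
eef_pos: [0.5542, -0.0252, 0.231]
ee_rot: [[0.974, -0.228, -0.001], [-0.228, -0.974, -0.0], [-0.001, 0.0, -1.0]]
force: [-0.5, -0.3, 0.1]
opening: -0.0001
gripper_force: 0.0
```

Request:
drive_tool([
  [0,0,0.03,0,0,0,1],
  [0,0,0.03,0,0,0,1],
  [0,0,0.03,0,0,0,1],
  [0,0,0.03,0,0,0,1],
  [0,0,0.005,0,0,0,1],
  [0,0,0,0,0,0,1],
])

```text
time_s: 3.4
eef_pos: [0.5547, -0.0255, 0.1071]
ee_rot: [[0.973, -0.229, 0.001], [-0.229, -0.973, -0.0], [0.001, 0.0, -1.0]]
force: [-0.4, 0.3, 0.3]
opening: -0.0003
gripper_force: 0.0
```

Run:
```python
from h import *
print(env.observe()['eef_pos'],env.observe()['force'])
a,_=grab('scene'); grab('side'); b,_=grab('wrist')
q=np.load('/tmp/side.npz')['im']
f=lambda i,y,x,s=5:cv2.resize(i[y:y+80,x:x+80],(400,400),interpolation=cv2.INTER_CUBIC)
cv2.imwrite('pics/mid1.png',np.hstack([f(a,205,320),f(q,150,260)])[:,:,::-1])
```

```text
[ 0.55468746 -0.02551575  0.10713214] [-0.35346763  0.31694665  0.29307896]
```

View pics/mid1.png

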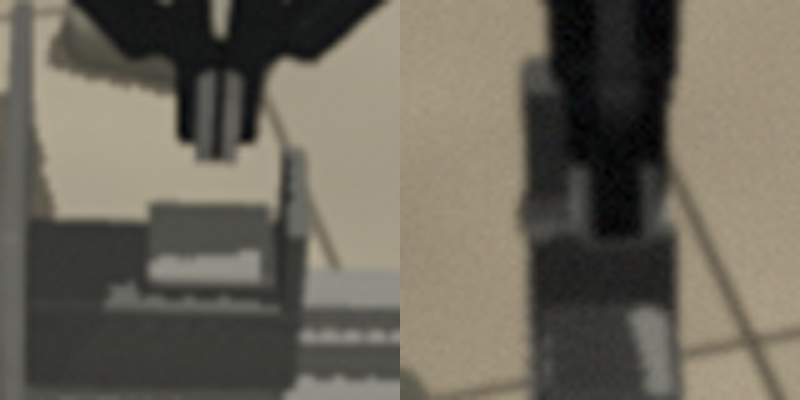

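The fingertip ends at (218,155) in the left view and (615,230) in the right, squarely above the plate and short of the lip. Descending to just above the plate.

Request:
drive_tool([
  [0,0,0.012,0,0,0,1],
  [0,0,0.012,0,0,0,1],
  [0,0,0.01,0,0,0,1],
  [0,0,0.003,0,0,0,1],
  [0,0,0,0,0,0,1],
  [0,0,0,0,0,0,1],
])

```text
time_s: 4.3
eef_pos: [0.5548, -0.0249, 0.0696]
ee_rot: [[0.974, -0.228, 0.001], [-0.228, -0.974, -0.0], [0.001, 0.0, -1.0]]
force: [0.2, -0.2, -0.4]
opening: 0.0002
gripper_force: 0.0
```

Request:
drive_tool([
  [0,0,0.003,0,0,0,1],
  [0,0,0.003,0,0,0,1],
  [0,0,0.002,0,0,0,1],
  [0,0,0,0,0,0,1],
  [0,0,0,0,0,0,1],
])

```text
time_s: 4.92
eef_pos: [0.5546, -0.0249, 0.0615]
ee_rot: [[0.974, -0.228, 0.0], [-0.228, -0.974, -0.0], [0.0, 0.0, -1.0]]
force: [0.2, 0.1, 3.0]
opening: 0.0002
gripper_force: 1.3
```

Request:
drive_tool([
  [0,0,0.0025,0,0,0,1],
  [0,0,0.0022,0,0,0,1],
  [0,0,0,0,0,0,1],
  [0,0,0,0,0,0,1],
])

```text
time_s: 5.42
eef_pos: [0.5546, -0.0249, 0.0567]
ee_rot: [[0.974, -0.228, 0.0], [-0.228, -0.974, -0.0], [0.0, -0.0, -1.0]]
force: [-0.1, 0.4, 5.5]
opening: -0.0001
gripper_force: 2.4
```

Request:
drive_tool([
  [0,-0.003,0,0,0,0,1],
  [0,-0.003,0,0,0,0,1],
  [0,-0.003,0,0,0,0,1],
  [0,-0.003,0,0,0,0,1],
  [0,-0.003,0,0,0,0,1],
  [0,-0.004,0,0,0,0,1],
  [0,-0.004,0,0,0,0,1],
  [0,-0.004,0,0,0,0,1],
  [0,0,0,0,0,0,1],
])

```text
time_s: 6.55
eef_pos: [0.5609, 0.002, 0.0566]
ee_rot: [[0.974, -0.228, 0.001], [-0.228, -0.974, 0.001], [0.0, -0.001, -1.0]]
force: [1.4, -0.3, 4.9]
opening: -0.0001
gripper_force: 2.4
```

```bash
cat >> h.py <<'E'
def cloud(n):
    grab(n);q=np.load(f'/tmp/{n}.npz');d=q['d'];v,u=np.mgrid[:480,:640]
    c=np.stack([u*d,v*d,d],-1)@np.linalg.inv(q['camera_matrix']).T
    return (c-q['t'])@q['R'],d
def jaw():
    X,d=cloud('scene'); U=np.array([.228,.9736,0]);N=np.array([.9736,-.228,0]);o=np.array([.553,-.034,0])
    y=(X-o)@U;x=(X-o)@N
    k=(d>0)&(abs(X[...,2]-.085)<.004)&(x>-.09)&(x<.02)&(y>-.11)&(y<.2)
    h,e=np.histogram(y[k],np.arange(-.11,.2,.004)); print([(round(float(a),3),int(b)) for a,b in zip(e,h) if b>3])
E
python3 - <<'E'
from h import *
jaw(); s=env.observe(); print(s['force'],s['eef_pos'])
E
```

```text
[(-0.11, 8), (-0.106, 12), (-0.102, 6), (-0.098, 9), (-0.094, 9), (-0.09, 11), (-0.086, 8), (-0.042, 58), (-0.038, 101), (-0.034, 41), (0.022, 7), (0.026, 12), (0.03, 6), (0.034, 11), (0.038, 6), (0.042, 9), (0.046, 7), (0.05, 19), (0.054, 25), (0.058, 18)]
[ 3.04663973 -0.26365137  4.63915269] [0.56091455 0.001912   0.0566334 ]
```

The jaw follows: it has moved about 17 mm, the finger is against the lip, and about 98 mm remains.

Request:
drive_tool([
  [0,-0.005,0,0,0,0,1],
  [0,-0.005,0,0,0,0,1],
  [0,-0.005,0,0,0,0,1],
  [0,-0.005,0,0,0,0,1],
  [0,-0.005,0,0,0,0,1],
  [0,-0.005,0,0,0,0,1],
  [0,-0.005,0,0,0,0,1],
  [0,-0.005,0,0,0,0,1],
  [0,-0.005,0,0,0,0,1],
  [0,-0.005,0,0,0,0,1],
])

```text
time_s: 7.85
eef_pos: [0.5724, 0.0503, 0.0567]
ee_rot: [[0.974, -0.228, 0.0], [-0.228, -0.974, -0.0], [0.001, 0.0, -1.0]]
force: [2.6, -4.3, 3.5]
opening: 0.0001
gripper_force: 3.4
```

Request:
drive_tool([
  [0,-0.005,0,0,0,0,1],
  [0,-0.005,0,0,0,0,1],
  [0,-0.005,0,0,0,0,1],
  [0,-0.005,0,0,0,0,1],
  [0,-0.005,0,0,0,0,1],
  [0,-0.005,0,0,0,0,1],
  [0,-0.005,0,0,0,0,1],
  [0,-0.003,0,0,0,0,1],
  [0,0,0,0,0,0,1],
])

```text
time_s: 8.98
eef_pos: [0.5811, 0.0876, 0.0567]
ee_rot: [[0.974, -0.228, 0.001], [-0.228, -0.974, 0.0], [0.001, -0.001, -1.0]]
force: [4.5, -1.5, 4.8]
opening: -0.0001
gripper_force: 2.4
```

Run:
```python
from h import *
jaw(); s=env.observe(); print(s['force'],s['eef_pos'])
```

```text
[(-0.11, 7), (-0.106, 12), (-0.102, 6), (-0.098, 10), (-0.094, 8), (-0.09, 13), (-0.086, 7), (0.046, 78), (0.05, 102), (0.054, 30), (0.11, 10), (0.114, 9), (0.118, 13), (0.122, 9), (0.126, 12), (0.13, 5), (0.134, 8), (0.138, 18), (0.142, 27), (0.146, 16)]
[ 4.74399512 -1.32462013  4.86747085] [0.58101895 0.08757848 0.05667848]
```

About 9–10 mm remains. I'll creep in with small steps, easing sideways by 1 mm.

Request:
drive_tool([
  [0.0005,-0.0015,0,0,0,0,1],
  [0.0005,-0.0015,0,0,0,0,1],
  [0,-0.0015,0,0,0,0,1],
  [0,-0.0015,0,0,0,0,1],
  [0,-0.001,0,0,0,0,1],
  [0,0,0,0,0,0,1],
])

```text
time_s: 9.78
eef_pos: [0.5827, 0.0938, 0.0564]
ee_rot: [[0.974, -0.228, -0.002], [-0.228, -0.974, 0.0], [-0.002, 0.0, -1.0]]
force: [-0.7, -3.7, 5.6]
opening: -0.0
gripper_force: 3.4
```

Request:
drive_tool([
  [0,-0.001,0,0,0,0,1],
  [0,-0.001,0,0,0,0,1],
  [0,0,0,0,0,0,1],
])

```text
time_s: 10.15
eef_pos: [0.5831, 0.0957, 0.0564]
ee_rot: [[0.974, -0.228, -0.002], [-0.228, -0.974, -0.0], [-0.002, 0.001, -1.0]]
force: [-0.3, -4.5, 6.5]
opening: 0.0001
gripper_force: 3.7
```

Request:
drive_tool([
  [0,-0.001,0,0,0,0,1],
  [0,-0.001,0,0,0,0,1],
  [0,0,0,0,0,0,1],
])

```text
time_s: 10.52
eef_pos: [0.5831, 0.0958, 0.0564]
ee_rot: [[0.974, -0.228, -0.004], [-0.228, -0.974, -0.003], [-0.003, 0.004, -1.0]]
force: [-5.2, -14.7, 9.2]
opening: 0.0001
gripper_force: 9.1
```

The TCP stopped advancing and the force rose to 15 N, so the jaw is home. I'll hold, unload by 1.5 mm and lift.

Request:
drive_tool([
  [0,0,0,0,0,0,1],
  [0,0,0,0,0,0,1],
  [0,0.0015,0,0,0,0,1],
  [0,0,-0.002,0,0,0,1],
  [0,0,-0.003,0,0,0,1],
  [0,0,-0.004,0,0,0,1],
  [0,0.001,-0.006,0,0,0,1],
  [0,0.002,-0.02,0,0,0,1],
  [0,0,-0.03,0,0,0,1],
  [0,0,-0.03,0,0,0,1],
  [0,0,-0.03,0,0,0,1],
  [0,0,-0.03,0,0,0,1],
  [0,0,0,0,0,0,1],
])

```text
time_s: 12.15
eef_pos: [0.5837, 0.0938, 0.2137]
ee_rot: [[0.974, -0.228, 0.004], [-0.228, -0.974, 0.001], [0.003, -0.002, -1.0]]
force: [0.2, 0.6, -1.4]
opening: -0.0
gripper_force: 0.0
```

Run:
```python
from h import *
jaw(); s=env.observe(); print(s['force'],s['eef_pos'])
X,d=cloud('scene'); o=np.array([.553,-.034]);y=(X[...,:2]-o)@[.228,.9736];x=(X[...,:2]-o)@[.9736,-.228]
k=(abs(x)<.015)&(y>.10)&(y<.124)&(X[...,2]>.05)&(X[...,2]<.08); print('release z',np.median(X[k][:,2]),k.sum())
im=np.load('/tmp/scene.npz')['im']; cv2.imwrite('pics/end.png',cv2.resize(im[150:370,170:480,::-1],None,fx=2.5,fy=2.5))
```

```text
[(-0.11, 9), (-0.106, 12), (-0.102, 9), (-0.098, 8), (-0.094, 7), (-0.09, 11), (-0.086, 6), (0.054, 79), (0.058, 104), (0.062, 35), (0.146, 37), (0.15, 46), (0.154, 26)]
[ 0.53470217  0.14837053 -0.89029582] [0.58307684 0.09370906 0.21181904]
release z 0.0638938571637558 227
```

View pics/end.png

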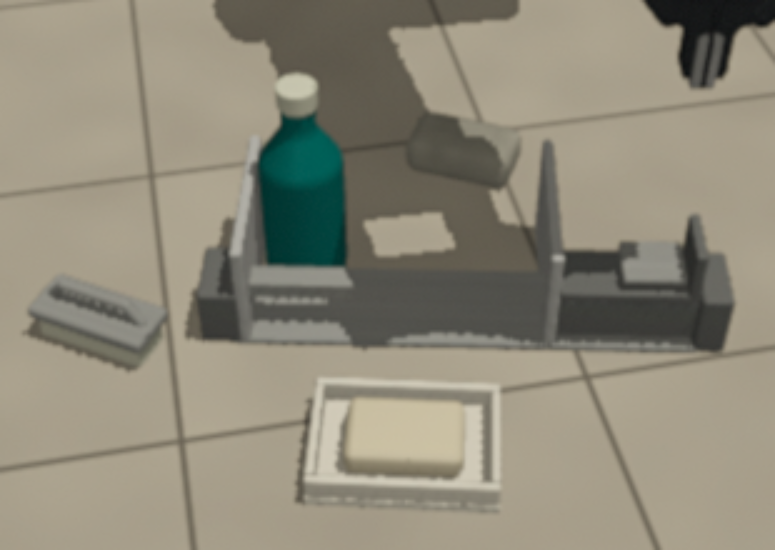

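The jaw's lip (695,250) meets the end block (715,300). The release is up at z = 0.064, the gripper is clear at (705,60), and all four objects are where they began.

```bash
python3 -c "
from rig import env
print(env.hand_in())"
```

```text
the job is handed in; nothing more can be done
None
```

The jaw is fully home against the end block, the release has sprung back up, the bottle, soap dish, pumice and nail brush stand where they were, and the job is handed in (no verdict was shown).

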